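Take the gripped case out of a packed rack

TASK

Take the case with the upright grip out of the middle of the packed rack: by its grip, tip its top well forward (out through the rack's open front, over the low lip) so that it comes out from under the rack's holding bar, then pull it free. Stand it upright on the floor of the shallow metal tray and let go. The two cases beside it stay standing in the rack.

Things in the scene. Friction and masses are not known exactly. Their poses are not given: they have to be found in the camera images.
- grip_case: grey plastic case to take, 70 (x) x 34 (y) x 130 mm (z), 0.25 kg, loose, middle of three in the rack, 1.5 mm apart; the only one with an upright grip: a block 28 (x) x 20 (y) mm rising 48 mm above the body (top 178 mm above the foot), centred 18 mm to the -x side of the middle. Origin: centre of its underside; z up; -x is its front, at the rack's open front, facing roughly the robot
- rack: grey fixed rack; origin under its middle, axes and middle as grip_case's at start. Floor 8 mm up; front lip to 30 mm, inner face at x -38; back slat at x 38, open below 60 mm. A bar across (x 24 to 44, z 152 to 160) covers the rear 11 mm of the tops, 14 mm above the case: no straight lift. Tipped 10-20 deg forward about the lip, the case clears it and comes out along its own tilted length
- flat_case: neighbour in the rack beside the grip case, on either side: grey case 70 x 34 x 130 mm with a flat top and no grip, 0.35 kg, loose; origin at the centre of its underside, z up, -x its front
- short_case: neighbour on the other side of the grip case: grey case 70 x 34 x 112 mm with a flat top and no grip, 0.35 kg, loose; origin at the centre of its underside, z up, -x its front
- tray: shallow open aluminium tray fixed on the table, outside 104 (x) x 160 (y) x 16 mm high, walls 4 mm, floor 4 mm above the table; origin at the centre of its underside, z up. Just behind it (+x side, from about x 0.48 m, y -0.12 to 0.45 m) stands a low optical rail with upright lens posts: carry the case round in front of these; a desk lamp stands behind the rack
Mind the look-alikes: they are no part of the job. Leave any green or purple look-alike of the grip_case alone.

How it is judged:
By the outcome, as a careful person would: the job done as asked, in the order asked, and still so for the second after the job is handed in, with the robot touching nothing.
It also fails if it takes over 42 s, if anything falls off the work surface, if the arm or the gripper's body presses on something with over 40 N, if the wrist force passes 120 N, or if a joint passes its speed limit or range.

ROBOT

A 6-joint arm with a two-finger parallel gripper is mounted at the origin on a cart in front of the work surface, level with it; the furniture and walls round the work are solid. World frame = base frame: x ahead of the robot, y to its left, z up, the work surface at z = 0. Lengths are in mm, angles in degrees, forces in N, time in s.
With the tool pointing down it reaches from about 325 to 925 mm from the base axis. Payload 3.1 kg.
Tool frame: the origin (TCP) lies at the very end of the fingers, on their centre line; the grasp point (between the pads) lies grasp_offset behind it (grasp_offset is the distance from the TCP to the grasp point, in mm); z points along the fingers, x is the direction in which the jaws open and shut, and the axes are right-handed (so a half turn about z gives the same grasp; the last joint's range is limited). The gripper opens to 85 mm and grips with 20 to 120 N. Pads are 22 mm wide; open, the fingers measure 114 mm over their backs; the gripper's body (76 mm by 85 mm) begins 54 mm behind the grasp point. The pads swing forward as they close: fully open they stand 13 mm farther back than shut.
Start: joints at [-82.861, 12.427, 92.441, -0, 75.132, -6.429], TCP at [146.641, -607.565, 231.3] pointing down, gripper open.
Joint ranges: [-157.48, 157.48], [-44.54, 120.13], [17.64, 146.25], [-64.5, 244.5], [7.68, 150.69], [-147.95, 147.95]. Speed limits (degrees/s): [159.86, 159.86, 180, 180, 180, 180].

INTERFACE

Orientations are given as [roll, pitch, yaw] about the fixed x, y, z axes, in that order (R = Rz(yaw) Ry(pitch) Rx(roll)).
In Python, from station import * gives the robot as it stands. Calls block until the motion is done:
- goto(position, orientation): joint-space move of the TCP to a pose.
- move_l(position, attitude=None, speed=150): straight line of the TCP; attitude=None keeps the orientation; speed is the mean speed in mm/s.
- move_j(angles): joint-space move.
- grip(opening, squeeze=None): finger opening in mm; squeeze is the grip in N (None keeps the last); returns when the fingers have stopped.
- wait(seconds).
- solve_ik(position, orientation): joint angles nearest the present ones, or None.
- get_obs(): the state.
- get_image(name): name is "scene" or "top" or "wrist"; returns the picture (420x560x3 uint8, red, green, blue); there is no depth.
- get_calibration(name): a dict with "fx", "fy", "cx", "cy" (pixels), "R" (3x3) and "t" (3): a world point X has camera coordinates R X + t; the wrist camera has in their place "mount" (4x4, takes a point from camera to tool coordinates, whose origin is the TCP and whose axes are the tool frame's). Camera axes: x right, y down, z forward; pixel columns grow to the right and rows downward; lengths in mm; the calibration is good to about 2 mm. A picture is of the moment at which its call begins: read the wrist's pose just before it. get_calibration takes no time and is no camera call.
A pose or a line that the arm cannot do raises Unreachable and nothing moves.
- sign_off(): hands the job in, once; it reports no verdict.
Trained networks look in the newest picture that a camera, given by its name, has taken for a name from the list of things; names that differ only in an ending like _2 or _b are one class to them, and where a whole thing is asked for, a point or a joint stands for the part that bears it (a point fixed in the world has none). Each returns a list of dicts, best first, with "score" (0 to 1); they miss things now and then, are a little off and sometimes report something else, mostly with a low value. They report only what shows in the picture. A call takes as long as a camera call. They do not tell look-alikes from the thing itself.
- spot_in(name, camera): "extent" ([centre column, centre row, width, height] in pixels, round what is visible of it).
- regions_of(name, camera): "region" (420x560 bool, what is visible of it) and "extent" ([centre column, centre row, width, height] in pixels, round what is visible of it).
The state is a dict: "t": time; "joint_pos": joint angles; "qvel": joint speeds; "effort": joint torques, N m; "tcp_pos": TCP position; "ee_rot": TCP orientation; "wrist_force": force on the tool from outside, world axes, zero at the start; "moment": the same for the moment, N m; "grip_width": finger opening in mm.
Only numpy, scipy, OpenCV 4.12 (cv2) and the standard library are available. Lean on these libraries where they do the work, as an engineer would, in place of code of your own. Each camera call takes 0.05 s, during which the arm holds its last target.

## Working session

There is one attempt and no reset: what is moved stays moved. The work goes in short steps, each a Python script; the robot and the scene stay as the last script left them, time stands still between calls to the robot, and variables do not carry over. Pictures are saved under pics/ and viewed, and the job is handed in when it is done.

```bash
ls; mkdir -p pics; python3 - <<'E'
from station import *
import cv2,json
o=get_obs();print(o)
for n in ("scene","top","wrist"):
    im=get_image(n);cv2.imwrite(f"pics/a_{n}.png",im[:,:,::-1])
    print(n,get_calibration(n))
    for k in ("grip_case","rack","flat_case","short_case","tray"):
        print(k,[(round(d["score"],2),[round(float(v)) for v in d["extent"]]) for d in spot_in(k,n)][:4])
E
```

```text
pics
{'t': 0.0, 'joint_pos': array([-8.28604971e+01,  1.24747397e+01,  9.25291537e+01,  2.14646549e-03,
        7.51312963e+01, -6.42730326e+00]), 'qvel': array([ 0.00653724,  0.01161964,  0.01536551,  0.04939219, -0.03104921,
        0.04780806]), 'effort': array([-4.29088504e-04, -3.96846592e+01, -3.03852582e+01, -2.77019526e-04,
        9.73955495e-03, -1.70999343e-06]), 'tcp_pos': array([ 146.55624863, -606.73872645,  229.98395716]), 'ee_rot': array([-1.79982806e+02,  1.34107935e-01, -7.64337269e+01]), 'wrist_force': array([ 0.09489676, -0.25553117,  0.69223304]), 'moment': array([ 0.04371677, -0.01689028, -0.02818325]), 'grip_width': 85.16854858063765}
scene {'fx': 479.9779850065972, 'fy': 479.9779850065972, 'cx': 284.85023631438804, 'cy': 209.14247230441313, 'R': array([[-0.52242404, -0.85257401, -0.01380864],
       [-0.41459263,  0.2681307 , -0.86960846],
       [ 0.7451081 , -0.4485794 , -0.49354883]]), 't': array([  82.3634838 ,  313.72468536, 1249.21268262])}
grip_case [(0.95, [407, 177, 21, 51]), (0.64, [348, 163, 18, 27]), (0.5, [342, 187, 8, 37])]
rack [(0.76, [341, 191
[... 550 characters left out ...]
41, 228, 55, 51]), (0.27, [129, 238, 56, 37])]
flat_case [(0.7, [348, 236, 20, 27])]
short_case [(0.89, [328, 222, 16, 25])]
tray [(0.74, [127, 239, 58, 35]), (0.2, [327, 221, 20, 27])]
wrist {'fx': 345.4856877006816, 'fy': 345.4856877006816, 'cx': 283.8752501331877, 'cy': 212.41998570527113, 'mount': array([[ 9.99999828e-01,  4.65138210e-05, -5.84357116e-04,
         7.16440997e-01],
       [ 1.19291888e-04,  9.59841225e-01,  2.80543773e-01,
        -7.04246447e+01],
       [ 5.73939213e-04, -2.80543795e-01,  9.59841054e-01,
        -1.43783576e+02],
       [ 0.00000000e+00,  0.00000000e+00,  0.00000000e+00,
         1.00000000e+00]])}
grip_case []
rack []
flat_case []
short_case []
tray []
```

```bash
python3 - <<'E'
import cv2
a=cv2.imread("pics/a_scene.png");b=cv2.imread("pics/a_top.png")
cv2.imwrite("pics/b_s.png",cv2.resize(a[100:340,100:460],None,fx=2.2,fy=2.2,interpolation=cv2.INTER_CUBIC))
cv2.imwrite("pics/b_t.png",cv2.resize(b[130:330,60:480],None,fx=1.9,fy=1.9,interpolation=cv2.INTER_CUBIC))
cv2.imwrite("pics/b_t2.png",cv2.resize(b[170:290,280:460],None,fx=4.4,fy=4.4,interpolation=cv2.INTER_CUBIC))
E
```

```text
(no output)
```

View pics/b_s.png

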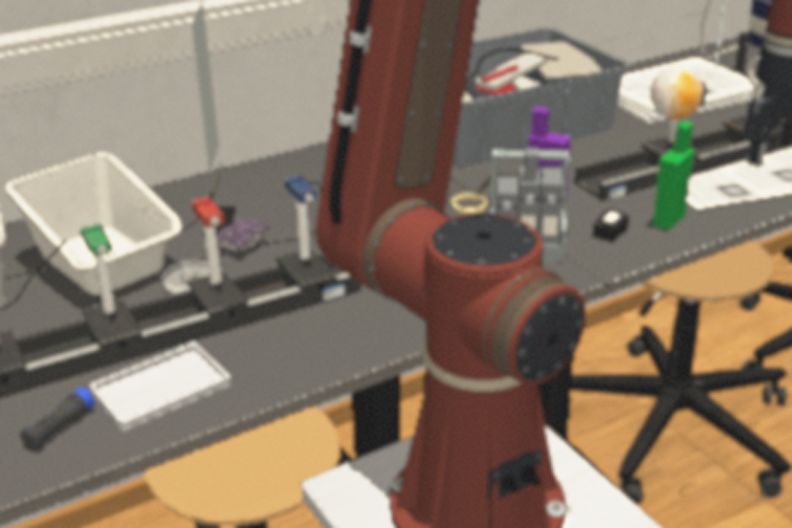

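View pics/b_t.png

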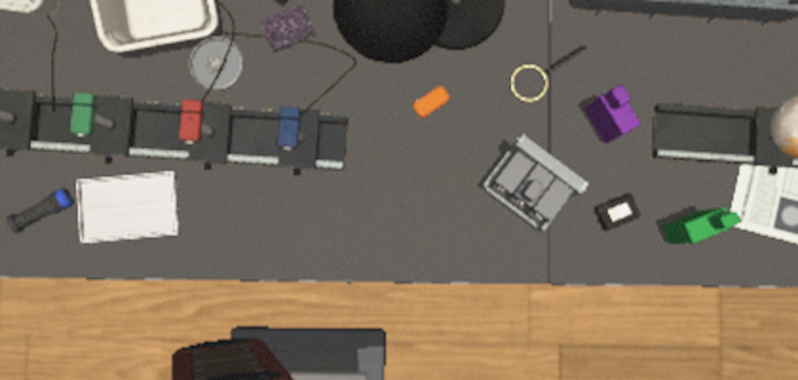

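View pics/b_t2.png

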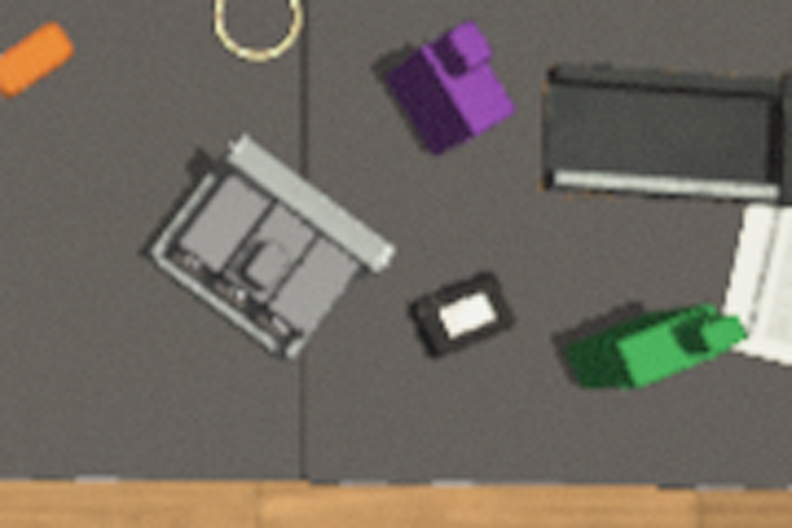

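```bash
cat > h.py <<'E'
from station import *
import numpy as np, cv2
from scipy.spatial.transform import Rotation as Ro
def ray(cal,uv,o=None):
    d=np.array([(uv[0]-cal["cx"])/cal["fx"],(uv[1]-cal["cy"])/cal["fy"],1.])
    if "R" in cal: return -cal["R"].T@cal["t"], cal["R"].T@d
    T=np.eye(4);T[:3,:3]=Ro.from_euler("xyz",o["ee_rot"],degrees=True).as_matrix();T[:3,3]=o["tcp_pos"]
    M=T@cal["mount"]; return M[:3,3],M[:3,:3]@d
def atz(cal,uv,z,o=None):
    c,d=ray(cal,uv,o); return c+d*(z-c[2])/d[2]
def projw(cal,o,P):
    T=np.eye(4);T[:3,:3]=Ro.from_euler("xyz",o["ee_rot"],degrees=True).as_matrix();T[:3,3]=o["tcp_pos"]
    M=np.linalg.inv(T@cal["mount"]); p=np.atleast_2d(P)@M[:3,:3].T+M[:3,3]
    return np.c_[cal["fx"]*p[:,0]/p[:,2]+cal["cx"],cal["fy"]*p[:,1]/p[:,2]+cal["cy"]]
E
python3 - <<'E'
from h import *
c=get_calibration("top")
f=lambda p,s,o:(p[0]/s+o[0],p[1]/s+o[1])
for p in [(77,181),(175,171),(178,235),(82,242)]: print("tray",atz(c,f(p,1.9,(60,130)),16))
for p in [(240,148),(390,258)]: print("bar",atz(c,f(p,4.4,(280,170)),160))
print("grip",atz(c,f((268,262),4.4,(280,170)),186))
E
```

```text
tray [456.28889097 320.46620378  16.        ]
tray [475.26591482 160.42656802  16.        ]
tray [370.17198114 151.54213163  16.        ]
tray [356.48819215 307.57224793  16.        ]
bar [ 518.70814889 -393.26548322  160.        ]
bar [ 448.41958429 -490.95490102  160.        ]
grip [ 442.86819216 -408.01763465  186.        ]
```

```bash
python3 - <<'E'
from h import *
yaw=-35.7; R=Ro.from_euler("z",yaw,degrees=True).as_matrix()
m=np.array([457.5,-418,0])
p=m+R@[-20,0,300]
print(p,solve_ik(p,[180,0,yaw+90]))
goto(p,[180,0,yaw+90])
wait(0.3)
o=get_obs();np.save("o1.npy",o,allow_pickle=True);im=get_image("wrist");print(o["t"],o["tcp_pos"],o["ee_rot"])
cv2.imwrite("pics/c_w.png",im[:,:,::-1])
for k in ("grip_case","rack","flat_case","short_case"):
    print(k,[(round(d["score"],2),[round(float(v)) for v in d["extent"]]) for d in spot_in(k,"wrist")][:4])
E
```

```text
[ 441.25832946 -406.32917577  300.        ] [ -49.34169164    6.66693095   91.63963801    0.           81.69343104
 -103.64169164]
2.7 [ 440.83614571 -406.77719755  299.82539939] [-1.79985752e+02 -1.18828352e-03  5.42345638e+01]
grip_case [(0.65, [64, 291, 126, 112]), (0.65, [250, 334, 72, 94]), (0.56, [284, 206, 38, 88])]
rack [(0.7, [284, 211, 144, 120])]
flat_case [(0.92, [245, 204, 45, 88])]
short_case [(0.88, [319, 202, 37, 85]), (0.4, [246, 206, 41, 83])]
```

View pics/c_w.png

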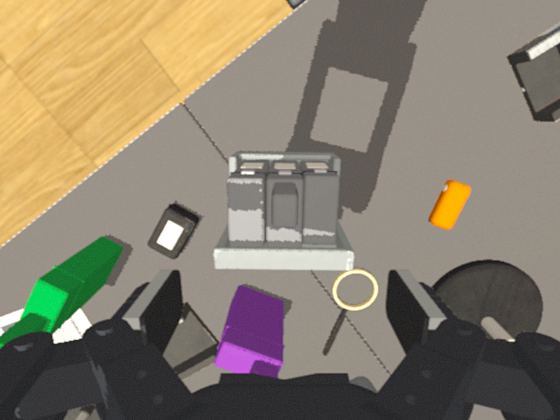

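```bash
python3 - <<'E'
import cv2
a=cv2.imread("pics/c_w.png")
cv2.imwrite("pics/c_z.png",cv2.resize(a[140:280,205:365],None,fx=4.28,fy=4.28,interpolation=cv2.INTER_CUBIC))
E
```

```text
(no output)
```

View pics/c_z.png

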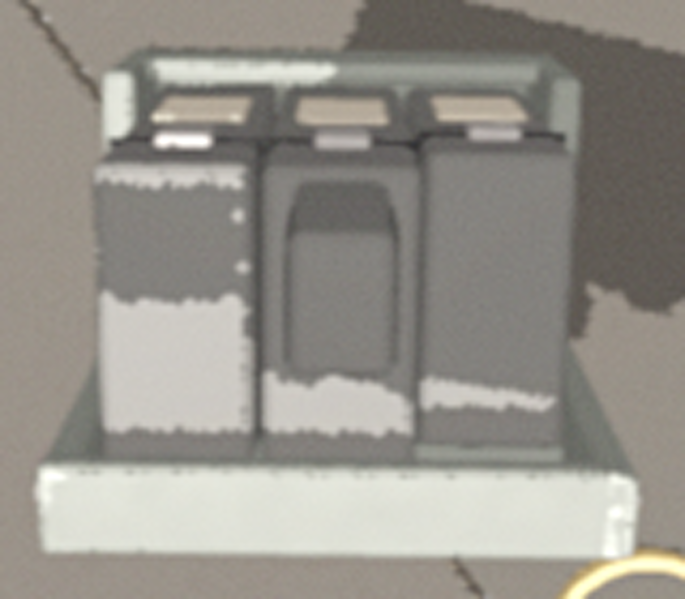

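```bash
cat > fit.py <<'E'
from h import *
from scipy.optimize import least_squares
o=np.load("o1.npy",allow_pickle=True).item();c=get_calibration("wrist")
z=lambda u,v:(u/4.28+205-.4,v/4.28+140-.4)
P=[((-32,-10,186),z(287,228)),((-32,10,186),z(398,228)),((-4,-10,186),z(287,375)),((-4,10,186),z(398,375)),
((24,-57,160),z(42,468)),((24,57,160),z(636,472)),((44,-57,160),z(42,552)),((44,57,160),z(632,556)),
((-35,-17,138),z(263,150)),((-35,17,138),z(418,150))]
A=np.array([p for p,_ in P]);U=np.array([u for _,u in P])
def f(q):
    R=Ro.from_euler("z",q[2],degrees=True).as_matrix()
    return (projw(c,o,A@R.T+[q[0],q[1],0])-U)
s=least_squares(lambda q:f(q).ravel(),[457,-418,-35.7],loss="soft_l1",x_scale=[1,1,.3])
print(s.x);print(np.round(np.c_[A,f(s.x)],1))
im=cv2.imread("pics/c_w.png");im=cv2.resize(im[140:280,205:365],None,fx=4.28,fy=4.28,interpolation=cv2.INTER_CUBIC)
R=Ro.from_euler("z",s.x[2],degrees=True).as_matrix()
def poly(pts,col):
    u=projw(c,o,np.array(pts)@R.T+[s.x[0],s.x[1],0]);u=(u+.4-[205,140])*4.28
    cv2.polylines(im,[u.astype(int)],True,col,1)
r=lambda x0,x1,y0,y1,z:[(x0,y0,z),(x1,y0,z),(x1,y1,z),(x0,y1,z)]
poly(r(-32,-4,-10,10,186),(0,0,255));poly(r(-35,35,-17,17,138),(0,255,0));poly(r(24,44,-57,57,160),(255,0,0))
poly(r(-35,35,-52.5,-18.5,138),(0,255,255));poly(r(-35,35,18.5,52.5,120),(0,255,255))
cv2.imwrite("pics/d_z.png",im)
E
python3 fit.py
```

```text
[ 456.76465418 -419.01648474  -36.0933553 ]
[[-3.20e+01 -1.00e+01  1.86e+02 -1.00e-01 -3.00e-01]
 [-3.20e+01  1.00e+01  1.86e+02  1.00e-01 -2.00e-01]
 [-4.00e+00 -1.00e+01  1.86e+02  0.00e+00  1.00e-01]
 [-4.00e+00  1.00e+01  1.86e+02 -5.00e-01  2.00e-01]
 [ 2.40e+01 -5.70e+01  1.60e+02  5.10e+00 -1.20e+00]
 [ 2.40e+01  5.70e+01  1.60e+02 -4.30e+00 -1.50e+00]
 [ 4.40e+01 -5.70e+01  1.60e+02  6.10e+00 -1.00e-01]
 [ 4.40e+01  5.70e+01  1.60e+02 -4.70e+00 -3.00e-01]
 [-3.50e+01 -1.70e+01  1.38e+02 -5.00e-01  2.60e+00]
 [-3.50e+01  1.70e+01  1.38e+02  1.30e+00  2.80e+00]]
```

View pics/d_z.png

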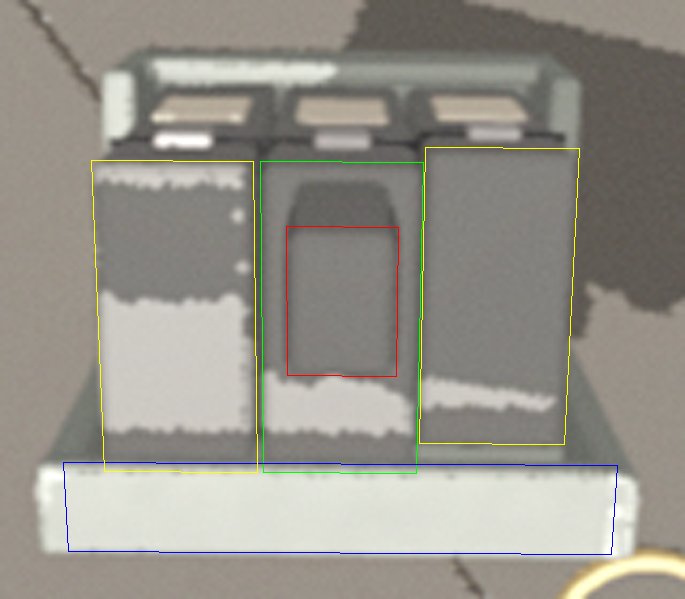

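```bash
python3 - <<'E'
import station
print([n for n in dir(station) if not n.startswith('_')], getattr(station,'grasp_offset',None))
E
```

```text
['Unreachable', 'get_calibration', 'get_image', 'get_obs', 'goto', 'grasp_offset', 'grip', 'move_j', 'move_l', 'regions_of', 'sign_off', 'solve_ik', 'spot_in', 'wait'] 18.700000000000003
```

```bash
cat >> h.py <<'E'
M=np.array([456.76,-419.02,0]);YAW=-36.09
TC=np.array([-18,0,139.5])
B=np.array([[0,1,0],[1,0,0],[0,0,-1]]).T  # columns: tool axes in case frame
B=np.column_stack([[0,1,0],[1,0,0],[0,0,-1]]).astype(float)
def casepose(xy,yaw,th,corner):
    """corner: (x,z) of front-bottom edge in frame at xy,yaw -> tcp pos, rpy"""
    Rz=Ro.from_euler("z",yaw,degrees=True).as_matrix();Ry=Ro.from_euler("y",-th,degrees=True).as_matrix()
    org=np.array([corner[0],0,corner[1]])+Ry@[35,0,0]
    p=np.array([xy[0],xy[1],0])+Rz@(org+Ry@TC)
    return p,Ro.from_matrix(Rz@Ry@B).as_euler("xyz",degrees=True)
def st(tag=""):
    o=get_obs();print(tag,round(o["t"],2),o["tcp_pos"].round(1),o["ee_rot"].round(2),"F",o["wrist_force"].round(1),"M",o["moment"].round(2),"g",round(o["grip_width"],1));return o
E
python3 - <<'E'
from h import *
p,a=casepose(M[:2],YAW,0,(-35,8));print(p,a)
for th,c in [(16,(-29,10)),(16,(-70,155))]:
    q=casepose(M[:2],YAW,th,c);print(q,solve_ik(*q))
goto(p+[0,0,70],a);st()
move_l(p,a,120);wait(0.2);st()
o=get_obs();im=get_image("wrist");cv2.imwrite("pics/e_w.png",im[:,:,::-1])
E
```

```text
[ 442.2143313 -408.4170041  147.5      ] [180.     0.    53.91]
(array([ 415.45841227, -388.91340441,  148.78184163]), array([ 1.64000000e+02, -1.27222187e-14,  5.39100000e+01])) [ -52.60265361    1.43392792  115.48955576    6.06443466   47.86458522
 -109.98284814]
(array([ 382.32661133, -364.76213598,  293.78184163]), array([ 1.64000000e+02, -1.27222187e-14,  5.39100000e+01])) [ -54.11773897  -12.7757041   112.12263408    5.37918396   65.49667927
 -109.60859578]
 3.38 [ 441.8 -407.8  216.6] [-1.7985e+02 -4.0000e-02  5.3920e+01] F [ 0.9 -0.   0.2] M [-0.    0.03  0.02] g 85.1
 4.31 [ 442.9 -409.1  148.9] [1.7986e+02 3.0000e-02 5.3910e+01] F [0.  0.5 0.3] M [ 0.   -0.03 -0.01] g 85.6
```

View pics/e_w.png

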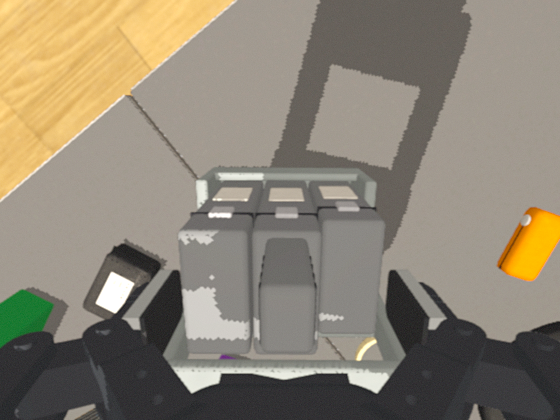

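```bash
python3 - <<'E'
from h import *
o=get_obs();c=get_calibration("wrist")
im=cv2.imread("pics/e_w.png")
x0,y0,s=180,190,4
im=cv2.resize(im[y0:390,x0:380],None,fx=s,fy=s,interpolation=cv2.INTER_CUBIC)[:600]
im=cv2.resize(im,None,fx=.9,fy=.9) if im.shape[0]>600 else im
R=Ro.from_euler("z",YAW,degrees=True).as_matrix()
def poly(pts,col):
    u=projw(c,o,np.array(pts)@R.T+M);u=(u+.4-[x0,y0])*s
    print(u.round(0).tolist());cv2.polylines(im,[u.astype(int)],True,col,1)
r=lambda x0,x1,y0,y1,z:[(x0,y0,z),(x1,y0,z),(x1,y1,z),(x0,y1,z)]
poly(r(-32,-4,-10,10,186),(0,0,255));poly(r(-35,35,-17,17,138),(0,255,0))
cv2.imwrite("pics/e_z.png",im[:600])
E
```

```text
[[313.0, 377.0], [320.0, 655.0], [540.0, 655.0], [548.0, 377.0]]
[[283.0, 159.0], [298.0, 660.0], [555.0, 660.0], [571.0, 160.0]]
```

View pics/e_z.png

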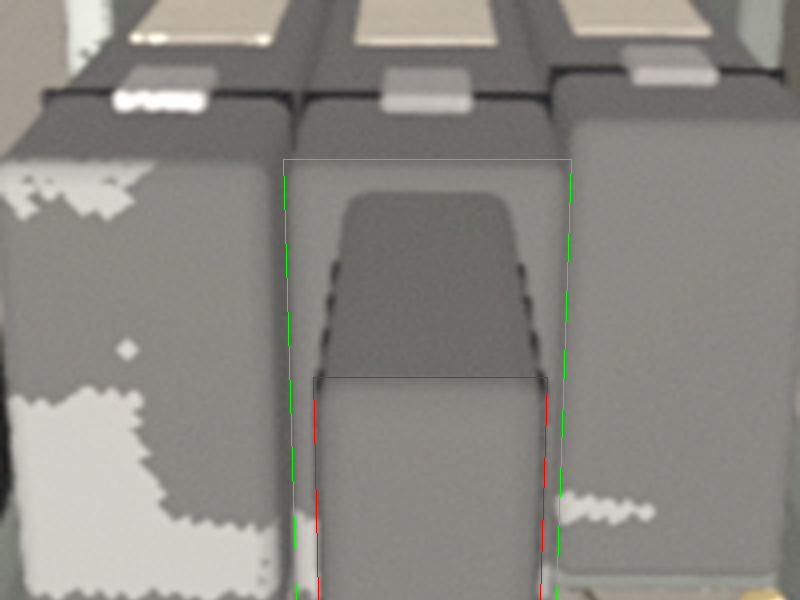

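```bash
python3 - <<'E'
from h import *
grip(10,70);st("gripped")
def go(th,c,sp):
    p,a=casepose(M[:2],YAW,th,c);move_l(p,a,sp)
go(0,(-35,9.5),30);st("lift")
for th in (4,8,12,16.5):
    go(th,(-35+20.5*np.tan(np.radians(th)),9.5),90);st(th)
im=get_image("wrist");cv2.imwrite("pics/f_w.png",im[:,:,::-1])
im=get_image("top");cv2.imwrite("pics/f_t.png",cv2.resize(im[170:290,280:460,::-1],None,fx=4.4,fy=4.4,interpolation=cv2.INTER_CUBIC))
E
```

```text
gripped 4.97 [ 442.3 -408.4  147.5] [-1.800e+02 -1.000e-02  5.391e+01] F [-0.1  0.6  0. ] M [0.05 0.03 0.02] g 19.2
lift 5.22 [ 441.9 -408.1  148.4] [-1.7994e+02 -1.0000e-02  5.3910e+01] F [-0.5 -0.2 -2.1] M [-0.    0.02  0.02] g 19.1
4 5.47 [ 434.6 -402.7  149.4] [ 1.7612e+02 -2.0000e-02  5.3880e+01] F [-0.3  0.3 -2.5] M [ 0.03  0.08 -0.02] g 19.2
8 5.72 [ 428.1 -398.   149.6] [ 1.7217e+02 -2.0000e-02  5.3880e+01] F [ 0.4 -0.7 -1.7] M [0.11 0.09 0.07] g 19.4
12 5.97 [ 421.6 -393.3  149.1] [ 1.6819e+02 -3.0000e-02  5.3890e+01] F [ 0.3  0.4 -2.5] M [ 0.13  0.21 -0.03] g 19.5
16.5 6.22 [ 414.4 -388.2  148.1] [ 1.6364e+02 -1.0000e-02  5.3880e+01] F [ 0.1 -0.3 -1.9] M [ 0.2   0.23 -0.  ] g 19.3
```

View pics/f_w.png

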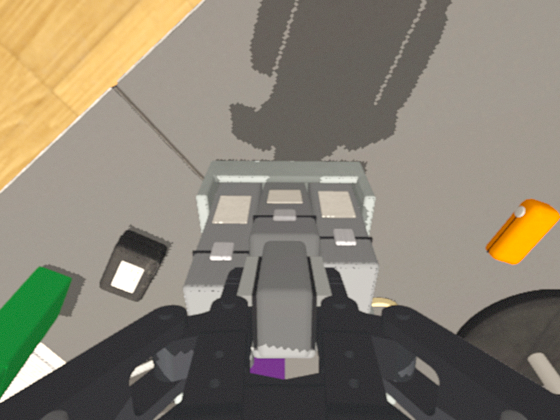

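View pics/f_t.png

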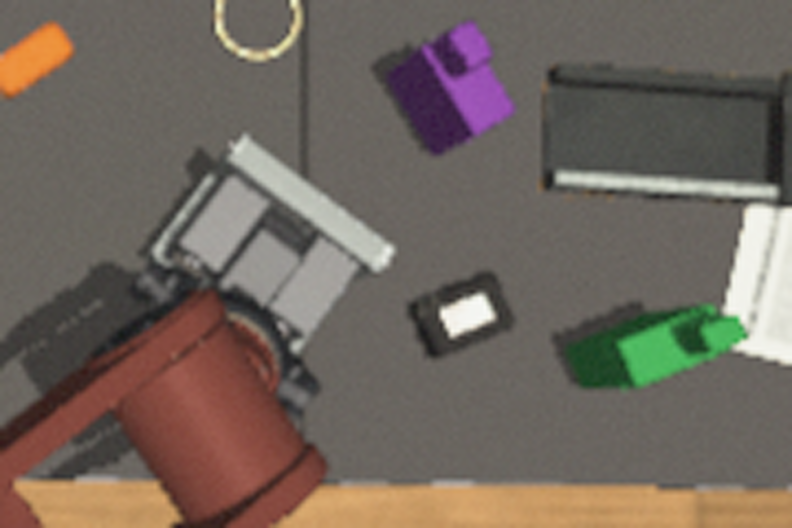

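The case is tipped about 16° forward, clear of the bar in the top view (its rear edge shows at about (290,230), in front of the bar), and both neighbours are standing. Next I pull along the tilted length.

```bash
python3 - <<'E'
from h import *
th=16.5;s,c=np.sin(np.radians(th)),np.cos(np.radians(th))
c0=np.array([-35+20.5*s/c,9.5])
for L in (20,60,100,152):
    p,a=casepose(M[:2],YAW,th,c0+L*np.array([-s,c]));move_l(p,a,100);st(L)
im=get_image("wrist");cv2.imwrite("pics/g_w.png",im[:,:,::-1])
im=get_image("scene");cv2.imwrite("pics/g_s.png",cv2.resize(im[100:340,100:460,::-1],None,fx=2.2,fy=2.2,interpolation=cv2.INTER_CUBIC))
E
```

```text
20 6.67 [ 410.9 -386.   168.7] [1.6336e+02 5.0000e-02 5.3910e+01] F [-0.5  0.1 -2.2] M [ 0.17  0.24 -0.03] g 19.3
60 7.22 [ 400.7 -378.1  205.5] [163.5    0.    53.91] F [-0.5  0.  -2.1] M [0.21 0.27 0.02] g 19.5
100 7.78 [ 391.5 -371.4  243.7] [163.52  -0.    53.91] F [ 0.6 -0.3 -3.1] M [ 0.17  0.3  -0.  ] g 18.9
152 8.44 [ 379.4 -362.6  293.2] [ 1.6356e+02 -1.0000e-02  5.3910e+01] F [-0.4 -0.1 -2.7] M [ 0.17  0.3  -0.02] g 19.0
```

View pics/g_w.png

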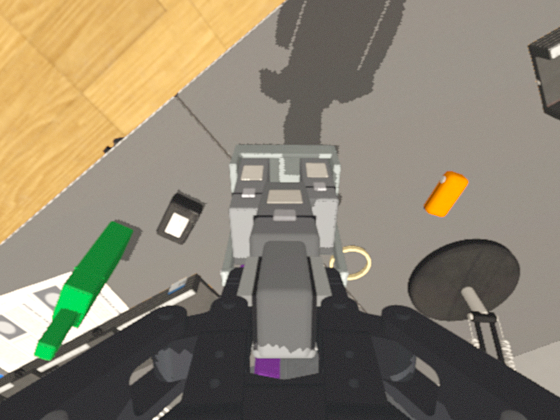

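View pics/g_s.png

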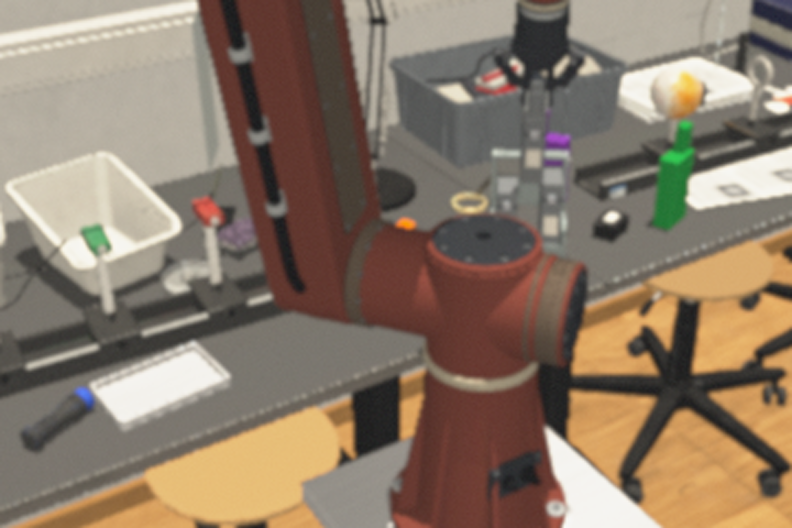

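```bash
cat > tray.py <<'E'
from h import *
from scipy.optimize import least_squares
C={n:get_calibration(n) for n in("top","scene")}
t=lambda u,v:("top",(u/1.9+60-.25,v/1.9+130-.25))
sc=lambda u,v:("scene",(u/2.2+100-.3,v/2.2+100-.3))
P=[((52,80),t(77,181)),((52,-80),t(175,171)),((-52,-80),t(178,235)),((-52,80),t(82,242)),
((52,80),sc(91,385)),((52,-80),sc(193,344)),((-52,-80),sc(229,379)),((-52,80),sc(128,423))]
def pr(cal,X):
    p=cal["R"]@X+cal["t"];return np.array([cal["fx"]*p[0]/p[2]+cal["cx"],cal["fy"]*p[1]/p[2]+cal["cy"]])
def f(q):
    R=Ro.from_euler("z",q[2],degrees=True).as_matrix();return np.array([pr(C[n],R@[x,y,16]+[q[0],q[1],0])-u for (x,y),(n,u) in P])
s=least_squares(lambda q:f(q).ravel(),[414,235,5]);print(s.x);print(f(s.x).round(1))
for n in C:
    im=cv2.imread(f"pics/a_{n}.png");R=Ro.from_euler("z",s.x[2],degrees=True).as_matrix()
    u=np.array([pr(C[n],R@[x,y,16]+[s.x[0],s.x[1],0]) for x,y in((52,80),(52,-80),(-52,-80),(-52,80))])
    o=u.mean(0).astype(int)-[60,45]
    k=cv2.resize(im[o[1]:o[1]+90,o[0]:o[0]+120],None,fx=5,fy=5,interpolation=cv2.INTER_CUBIC)
    cv2.polylines(k,[((u+.5-o)*5).astype(int)],True,(0,0,255),1);cv2.imwrite(f"pics/tray_{n}.png",k)
E
python3 tray.py
python3 -c "
import cv2,numpy as np
cv2.imwrite('pics/tray2.png',np.vstack([cv2.imread('pics/tray_top.png'),cv2.imread('pics/tray_scene.png')])[::1][:,:])
im=cv2.imread('pics/tray2.png');cv2.imwrite('pics/tray2.png',cv2.resize(im,None,fx=.66,fy=.66))"
```

```text
[414.7895543  236.38140358   6.71684563]
[[-0.2 -0. ]
 [-0.6  0.1]
 [ 0.5 -0.5]
 [-0.5  1.1]
 [-0.2  0.1]
 [ 1.2 -0.8]
 [ 1.3 -1.4]
 [-1.9  0.2]]
```

View pics/tray2.png

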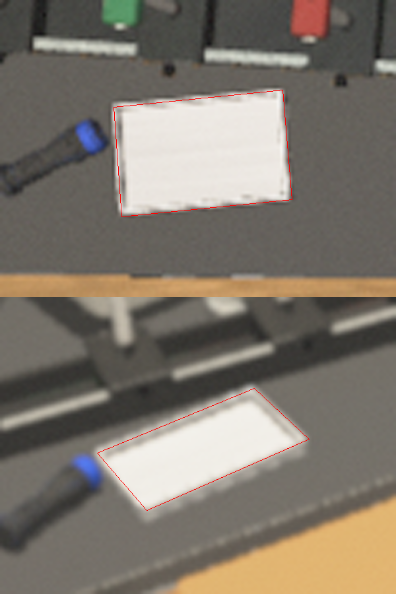

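```bash
python3 - <<'E'
from h import *
T=np.array([409,236]);CY=-84
def up(xy,yaw,zb): # tcp for upright case bottom zb with case centre xy
    R=Ro.from_euler("z",yaw,degrees=True).as_matrix()
    return np.array([xy[0],xy[1],zb])+R@TC,[180,0,yaw+90]
way=[(np.array([335,-280,325.]),[180,0,54]),(np.array([350,-140,325.]),[180,0,35]),(np.array([350,150,325.]),[180,0,10]),up(T,CY,40)]
o=get_obs();p0=np.r_[o["tcp_pos"]]
for w in way: print(np.round(w[0]),solve_ik(*w))
q=get_obs()["joint_pos"]
move_l(*way[0],150);st("untilt")
for w in way[1:3]: goto(*w);st()
goto(*way[3]);wait(.2);st()
im=get_image("wrist");cv2.imwrite("pics/h_w.png",im[:,:,::-1])
im=get_image("scene");cv2.imwrite("pics/h_s.png",cv2.resize(im[100:340,100:460,::-1],None,fx=2.2,fy=2.2,interpolation=cv2.INTER_CUBIC))
im=get_image("top");cv2.imwrite("pics/h_t.png",cv2.resize(im[130:330,60:480,::-1],None,fx=1.9,fy=1.9,interpolation=cv2.INTER_CUBIC))
E
```

```text
[ 335. -280.  325.] [ -49.11549039  -15.38149555  109.68954841    0.           85.69194714
 -103.11549039]
[ 350. -140.  325.] [-3.25030843e+01 -2.40080714e+01  1.15931128e+02 -2.54444375e-14
  8.80769433e+01 -6.75030843e+01]
[350. 150. 325.] [ 1.26057220e+01 -2.34351252e+01  1.15546870e+02 -2.54444375e-14
  8.78882551e+01  2.60572196e+00]
[407. 254. 180.] [ 2.35609270e+01 -2.54325617e+00  1.14381627e+02 -2.54444375e-14
  6.81616294e+01  1.75609270e+01]
untilt 9.35 [ 335.1 -280.2  324.5] [1.7998e+02 1.0000e-02 5.4000e+01] F [-0.5 -0.5 -2.1] M [-0.01  0.01 -0.01] g 19.3
 9.99 [ 350.1 -140.3  324.8] [1.7994e+02 2.0000e-02 3.5080e+01] F [ 0.1 -1.  -1.4] M [ 0.04  0.08 -0.02] g 19.5
 11.12 [350.7 149.  324.9] [179.95   0.     9.94] F [-0.5  0.  -1.5] M [ 0.08 -0.07 -0.01] g 19.0
 12.09 [408.5 253.7 181.7] [-179.94   -0.23    5.93] F [ 0.8  0.2 -2.7] M [ 0.01 -0.02  0.01] g 19.5
```

View pics/h_w.png

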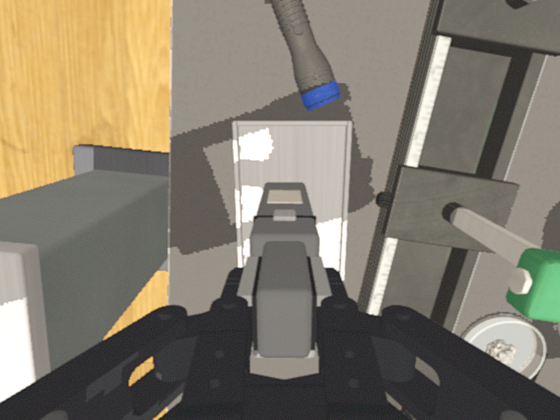

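View pics/h_s.png

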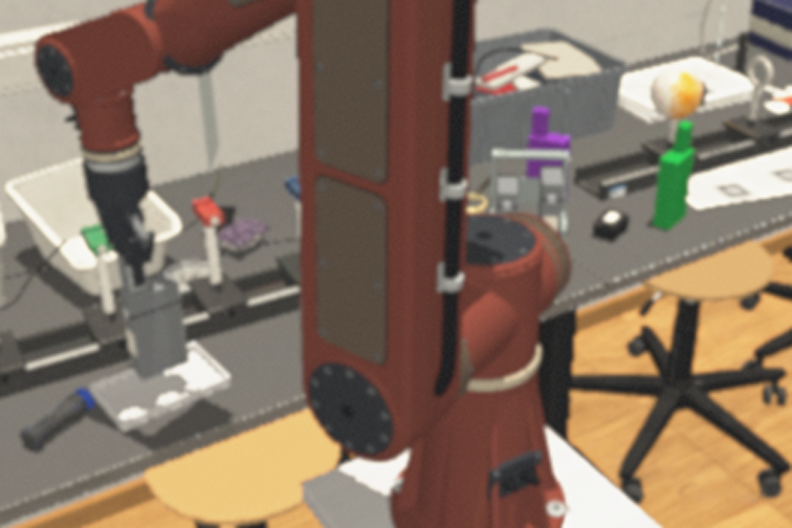

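View pics/h_t.png

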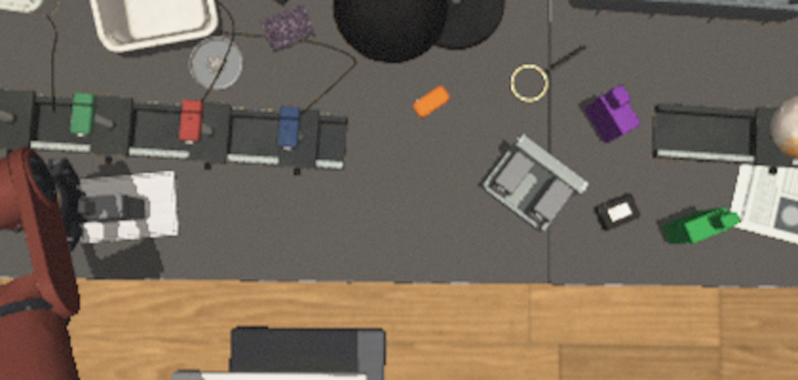

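```bash
python3 - <<'E'
from h import *
c=get_calibration("wrist");o=st()
for uv in [(235,122),(352,122),(238,262),(348,262)]: print(atz(c,uv,16,o).round(1))
R=Ro.from_euler("z",6.2,degrees=True).as_matrix()
for t in [(52,80),(-52,80)]: print((R@[*t,0]+[413,236,0]).round(1))
E
```

```text
12.24 [407.8 253.8 180.8] [-1.7996e+02 -1.4000e-01  5.9700e+00] F [ 0.7  0.7 -1.9] M [0.05 0.02 0.02] g 19.5
[358.9 311.   16. ]
[459.5 321.5  16. ]
[370.3 180.   16. ]
[476.5 191.   16. ]
[456.1 321.1   0. ]
[352.7 309.9   0. ]
```

```bash
python3 - <<'E'
from h import *
R=Ro.from_euler("z",-84,degrees=True).as_matrix()
def up(zb): return np.array([411,236,zb])+R@TC
A=[180,0,6]
move_l(up(7),A,80);st("7")
z=7
while z>1.5:
    z-=1;move_l(up(z),A,20);wait(.1);F=np.mean([get_obs()["wrist_force"][2] for _ in range(5)]);st(z)
    if F>3: break
grip(32);st("open")
wait(.2)
p=get_obs()["tcp_pos"]
move_l(p+[0,0,90],A,80);grip(60);st("up")
im=get_image("wrist");cv2.imwrite("pics/i_w.png",im[:,:,::-1])
im=get_image("scene");cv2.imwrite("pics/i_s.png",cv2.resize(im[100:340,100:460,::-1],None,fx=2.2,fy=2.2,interpolation=cv2.INTER_CUBIC))
E
```

```text
7 12.81 [408.9 253.8 146. ] [1.7998e+02 6.0000e-02 6.0000e+00] F [-1.3 -0.4 -2.2] M [ 0.06  0.01 -0.01] g 19.4
6 13.16 [409.3 254.  145.8] [-1.7999e+02 -3.0000e-02  6.0000e+00] F [ 0.2 -0.4 -1.8] M [ 0.08  0.02 -0.  ] g 19.5
5 13.51 [409.1 253.9 144.5] [180.   0.   6.] F [ 0.4  0.2 -1.7] M [ 0.05 -0.04  0.01] g 19.1
4 13.86 [409.2 253.9 143.5] [-1.8e+02 -1.0e-02  6.0e+00] F [-0.1  0.8 -1.6] M [ 0.   -0.02 -0.03] g 18.9
3 14.21 [409.5 254.  143.5] [-1.7999e+02 -3.0000e-02  6.0000e+00] F [-1.  -1.6  6. ] M [-0.27  0.57 -0.02] g 19.2
open 14.49 [409.1 253.9 142.2] [-180.   -0.    6.] F [-1.3  0.7  0.3] M [-0.01  0.04  0.05] g 31.7
up 16.35 [409.  253.8 232.1] [1.7999e+02 2.0000e-02 6.0000e+00] F [-1.1  0.1 -0.7] M [ 0.04 -0.03 -0.07] g 60.0
```

View pics/i_w.png

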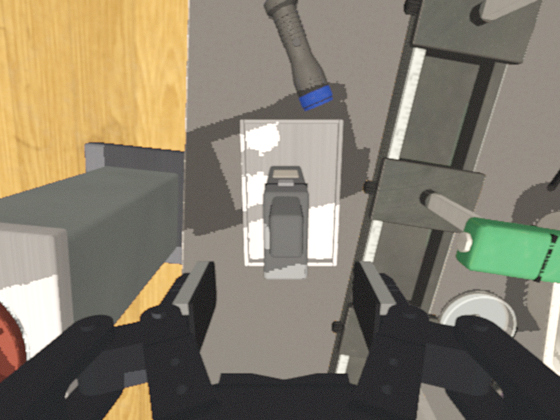

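View pics/i_s.png

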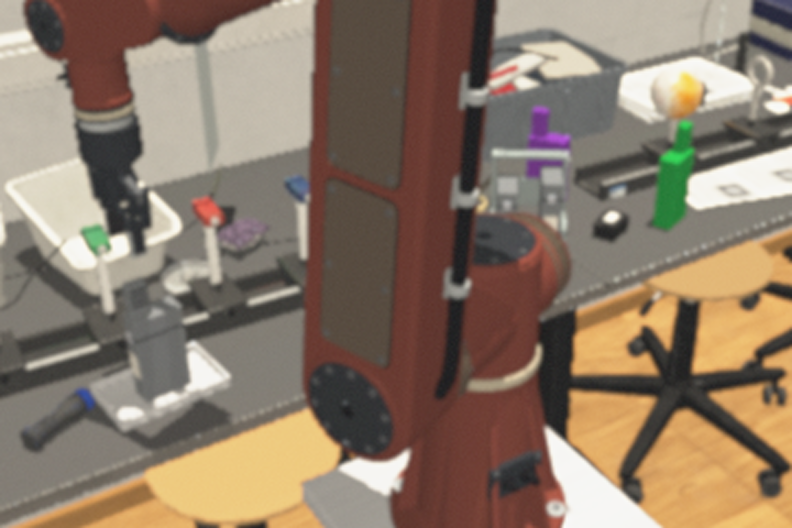

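```bash
python3 - <<'E'
from h import *
goto([345,150,340],[180,0,10]);wait(.3);st()
im=get_image("top");cv2.imwrite("pics/j_t.png",cv2.resize(im[130:330,60:480,::-1],None,fx=1.9,fy=1.9,interpolation=cv2.INTER_CUBIC))
for k in ("grip_case","flat_case","short_case"):print(k,[(round(d["score"],2),[round(float(v)) for v in d["extent"]]) for d in spot_in(k,"top")][:4])
E
```

```text
17.44 [344.8 150.4 338.7] [1.800e+02 1.700e-01 1.005e+01] F [ 0.6 -0.2  1. ] M [-0.01 -0.06 -0.02] g 60.3
grip_case [(0.9, [380, 191, 30, 26]), (0.78, [428, 249, 40, 18]), (0.73, [129, 241, 20, 19])]
flat_case [(0.82, [348, 234, 23, 26])]
short_case [(0.66, [328, 222, 20, 27]), (0.22, [345, 227, 48, 48])]
```

View pics/j_t.png

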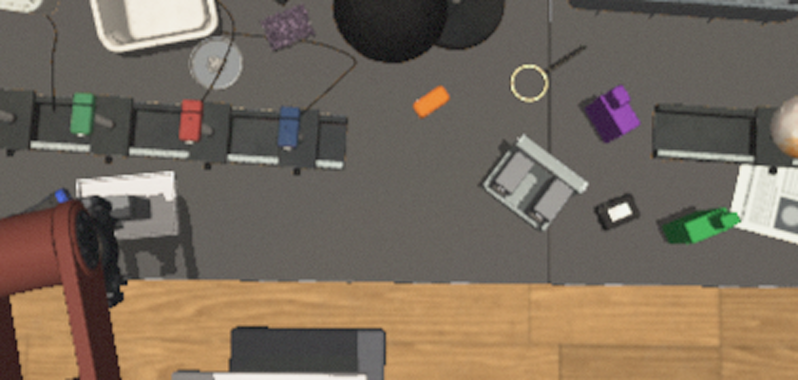

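The case stands inside the tray (top view around (128,208)). Both neighbours are upright in the rack at (515,172) and (552,200), and the look-alikes haven't moved.

```bash
python3 - <<'E'
from station import *
sign_off();print(get_obs()["t"])
E
```

```text
the job is handed in; nothing more can be done
the job is handed in; nothing more can be done
```

The grip case is standing upright on the floor of the tray, released, and I signed the job off. The last robot clock reading before that was about 17.5 s.

- **Removal:** I gripped the case by its upright grip, tipped it 16.5° forward so it cleared the bar, and pulled it out along its tilted length. The force readings printed after each step were about 3 N or less.
- **Placing:** I carried it round in front of the lens posts and lowered it until it touched the tray floor (about 6 N). Then I opened the fingers and backed away.
- **Last checks:** In the last scene and wrist pictures the case stands upright. In the final top view it is inside the tray walls, with its long side along the tray's long side. Both neighbours are still standing in the rack, and the green and purple look-alikes have not moved.
- **Small disagreements:** The tray position from the different cameras differed by a few millimetres. I left about 25 mm or more between the case and each tray wall. In the last top view the detector gave the two look-alikes higher scores than the real case, so I told them apart by position and colour.

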